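# Lay out the toy street on the daycare puzzle table

## Task

Set out the toy street: first park the wooden car on the table in front of the garage door, centred on the door and pointing straight at it (either end first) with a gap of about 3 cm between car and door; once it is parked, stand the peg doll upright in the middle of the car's flat top. Also, at any point in the job, put the loose roof squarely on top of the garage, its long side along the garage's long side, and stand the little tree on the baseboard midway between the garage and the chute box. Let go of everything, and leave the wooden ring and the mug where they are.

Things in the scene. Friction and masses are not known exactly. Their poses are not given: they have to be found in the camera images.
- board: Plywood baseboard fixed to the table, 80 (x) x 360 (y) x 8 mm high. The garage and the chute box are fixed on it, one centred 120 mm from the board's middle along its +y, the other 120 mm along its -y (either may be on either side); the gap between them is the middle of the board. Origin: centre of the underside.
- garage: Dark walnut garage block, fixed on the baseboard, 80 (x) x 70 (y) x 50 mm high, flat top 58 mm above the table. Origin: centre of the underside (8 mm above the table). The paler door is the face at x = -40 mm, flush with the board's edge, always facing the robot's side; in front of the garage is along its -x. Its long side is along x.
- chute: Slanted wooden chute box, fixed on the baseboard, 80 (x) x 70 (y) mm, up to 90 mm high at its back (+x), with four small coloured balls lying fast in its front trough. Origin: centre of the underside (8 mm above the table). It may stand up to 0.15 rad askew on the board.
- car: Loose pale maple car body, wide and low: 84 mm long (x) x 50 mm wide (y), a 46 (x) x 44 (y) mm flat-topped block in its middle whose top is 40 mm above the underside; bonnet and boot are 26 mm high and alike. About 0.13 kg. Origin: centre of the underside, below the middle of the flat top. Grip across the 50 mm width.
- roof: Loose mid-brown wooden roof: slab 90 (x) x 78 (y) x 10 mm with a raised ridge block in its middle, 60 (x) x 22 (y) mm, from 10 to 34 mm above the underside, as a grip. About 0.1 kg. Origin: centre of the underside. Long side along x.
- tree: Loose turned maple tree, 76 mm tall: round foot 40 mm across and 8 mm high, thin trunk 16 mm across, round crown 42 mm across, widest and straight-sided from 44 to 62 mm above the underside. About 0.06 kg. Origin: centre of the underside, z up.
- doll: Loose mid-brown wooden peg doll, 64 mm tall: cylinder body 28 mm across and 40 mm high with a ball head 24 mm across. About 0.04 kg. Origin: centre of the underside, z up.
- ring: Bystander: loose mid-brown wooden ring lying flat, 64 mm outside, 32 mm hole, 16 mm high. Origin: centre of the underside.
- mug: Bystander: white mug, 72 mm wide, 85 mm tall, handle at +y. Origin: centre of the underside.
There are look-alikes about, which are no part of the job. Leave any red or turquoise look-alike of the tree alone.

How it is judged (in metres and radians):
On the way, in this order (a step that is already met when the one before it is completed fails the run):
1. the car is parked in front of the garage door and let go (x of car in the frame of garage between -0.14 and -0.088 m and y of car in the frame of garage between -0.015 and 0.015 m and angle between the x axis of car and the x axis of garage, either way round below 0.18 rad and height (world z) of car below 0.004 m and angle between car's own z axis and vertical below 0.06 rad and linear speed of car below 0.02 m/s and contact force between the fingers and car below 0.1 N), for 0.2 s.
2. the doll stands on the parked car (x of car in the frame of garage between -0.14 and -0.088 m and y of car in the frame of garage between -0.015 and 0.015 m and angle between the x axis of car and the x axis of garage, either way round below 0.18 rad and height (world z) of car below 0.004 m and angle between car's own z axis and vertical below 0.06 rad and horizontal distance between doll and car below 0.012 m and z of doll in the frame of car between 0.036 and 0.044 m and angle between doll's own z axis and vertical below 0.08 rad and linear speed of doll below 0.02 m/s), for 0.2 s.
At the end, for the whole second after the job is handed in: Car flat on the table 6 to 58 mm before the garage door, within 15 mm of its centre line and 0.18 rad; doll upright within 12 mm of the middle of the car top; roof flat on the garage within 10 mm and 0.18 rad; tree upright on the board within 15 mm of its middle; all at rest (all of step 2 and horizontal distance between roof and garage below 0.01 m and z of roof in the frame of garage between 0.046 and 0.054 m and angle between the x axis of roof and the x axis of garage, either way round below 0.18 rad and angle between roof's own z axis and vertical below 0.06 rad and horizontal distance between tree and board below 0.015 m and z of tree in the frame of board between 0.004 and 0.012 m and angle between tree's own z axis and vertical below 0.08 rad and linear speed of each of car, roof, tree below 0.02 m/s); the robot touches nothing.
It fails at once if the ring is shifted by more than 20 mm (distance of ring from where it was at the start of the episode above 0.02 m).
It fails at once if the mug is shifted by more than 20 mm (distance of mug from where it was at the start of the episode above 0.02 m).
It also fails if it takes over 120 s, if anything falls off the work surface, if the arm or the gripper's body presses on something with over 40 N, if the wrist force passes 120 N, or if a joint passes its speed limit or range.

## Robot

A 7-joint arm with a two-finger parallel gripper is mounted at the origin on the work surface. World frame = base frame: x ahead of the robot, y to its left, z up, the work surface at z = 0. Lengths are in mm, angles in rad, forces in N, time in s.
With the tool pointing down it reaches from about 425 to 950 mm from the base axis. Payload 16.7 kg.
Tool frame: the origin (TCP) lies midway between the tips of the shut fingers; the grasp point (between the pads) lies 19 mm behind it; z points along the fingers, y is the line along which they close (so a half turn about z gives the same grasp; the last joint's range is limited). The gripper opens to 94 mm and grips with 3 to 60 N. Pads are 16 mm wide; open, the fingers measure 119 mm over their backs; the gripper's body (75 mm by 177 mm) begins 78 mm behind the grasp point.
Start: joints at [-0.149, 0.426, 0.074, 1.606, -0.034, 1.111, -0.067], TCP at [674.962, -0.018, 205.467] pointing down, gripper open.
Joint ranges: [-2.85, 2.85], [-0.5, 2.14], [-1.23, 1.37], [0.21, 2.46], [-1.02, 4.16], [0.16, 2.05], [-2.73, 2.73]. Speed limits (rad/s): [1.89, 1.89, 2.39, 2.39, 3.01, 3.01, 3.01].

## Interface

Orientations are given as [roll, pitch, yaw] about the fixed x, y, z axes, in that order (R = Rz(yaw) Ry(pitch) Rx(roll)).
In Python, from bench import status, viewer, sign_off gives the robot as it stands.
- The arm moves only by the shell command python3 -m handwheel 'ROWS' [FORCE]. ROWS is JSON, a list that holds one entry, the list of rows, each a list of 7 numbers: the gripper command: -1 is fully open, 1 is shut, values between are in proportion, then the shift along the world's x, y, z in cm, then the turn, a rotation vector about the world's x, y, z in degrees. A call has 1 to 10 rows; each row shifts and turns the commanded pose from where the row before left it; what a row does not reach is not made up. A row lasts 1/12 s, in which the tool goes at most 41.7 mm and 7.16 degrees, less where a joint would pass 70% of its speed; a pose out of reach is approached as far as the arm can. A call is refused whole if a number of a shift passes 4.17 or a number of a turn 7.16, either way. A call with a gripper value outside its range is refused whole. The fingers move at their own pace and stop on an object; FORCE is the grip in N (left out, the last holds). Time passes only in rows, so rows that do not move let the fingers close. It gives the time, the measured TCP pose, the force, the opening and the grip force at its end, in the units of the state.
- status.sense(): the state, without advancing time (a new reading comes with each control period).
- viewer.get_image(name): name is "scene" or "side" or "wrist"; returns (picture, depth): 480x640x3 uint8, red, green, blue; 480x640 float32, mm along the optical axis (not along the pixel's ray), 0 where there is no reading.
- viewer.calibration(name): a dict with "fovy" (degrees; the focal length in pixels is half the picture's height over the tangent of half this angle, whatever the lens; pixels are square), "cx", "cy" (the principal point, pixels), "origin" and "orientation" of the camera in the world; the wrist camera has in their place "hand_eye" (4x4, takes a point from camera to tool coordinates, whose origin is the TCP and whose axes are the flange's). Camera axes: x right, y down, z forward; pixel columns grow to the right and rows downward; lengths in mm; the calibration is good to about 2 mm. A picture is of the moment at which its call begins: read the wrist's pose just before it. calibration takes no time and is no camera call.
- sign_off(): hands the job in; it is judged then, once.
The state is a dict: "time": time; "qpos": joint angles; "qvel": joint speeds; "effort": joint torques, N m; "tool_pos": TCP position; "tcp_rot": TCP orientation; "wrist_force": force on the tool from outside, world axes, zero at the start; "moment": the same for the moment, N m; "finger_gap": opening from 0.0 (shut) to 1.0 (fully open); "gripper_force": force on a finger pad.
Only numpy, scipy, OpenCV 4.12 (cv2) and the standard library are available. Lean on these libraries where they do the work, as an engineer would, in place of code of your own. Each camera call takes 0.05 s, during which the arm holds its last target. There are 200 camera calls.

## Working session

There is one attempt and no reset: what is moved stays moved. The work goes in short steps, Python scripts to look and compute and a shell command to move; the robot and the scene stay as the last step left them, time stands still between calls to the robot, and variables do not carry over. Pictures are saved under pics/ and viewed, at most 14 in all, crops included, and the job is handed in when it is done.

```bash
mkdir -p pics; ls
cat > h.py <<'E'
import numpy as np, cv2
from bench import status, viewer
from scipy.spatial.transform import Rotation as R
def cam(n):
    s=status.sense(); im,d=viewer.get_image(n); c=viewer.calibration(n)
    f=240/np.tan(np.radians(c["fovy"])/2)
    return im,d,c,f,s
def save(n,im): cv2.imwrite('pics/'+n,im[...,::-1])
E
python3 - <<'E'
from h import *
for n in ("scene","side","wrist"):
    im,d,c,f,s=cam(n); save(n+"0.png",im); np.savez(n+"0.npz",im=im,d=d); print(n,c,f)
print(s)
E
```

```text
pics
scene {'fovy': 49.01549862782481, 'cx': 316.5348937627865, 'cy': 236.33456949534641, 'origin': array([1105.76816305, -679.48875533,  731.94355437]), 'orientation': array([-2.25004057, -0.0062102 ,  0.72201955])} 526.4432367062424
side {'fovy': 56.73684476130944, 'cx': 319.93640550881014, 'cy': 231.33522494915215, 'origin': array([391.72833497, 777.42544937, 644.45747965]), 'orientation': array([-2.18577302, -0.0068386 , -2.93886634])} 444.45602052810574
wrist {'fovy': 69.70760618217072, 'cx': 326.7890306499516, 'cy': 240.6978974194598, 'hand_eye': array([[-4.33180414e-04, -9.60839353e-01, -2.77105665e-01,
         8.18929532e+01],
       [ 9.99999696e-01, -5.95747182e-04,  5.02469178e-04,
        -4.71161264e-02],
       [-6.47877079e-04, -2.77105363e-01,  9.60839320e-01,
        -1.79144962e+02],
       [ 0.00000000e+00,  0.00000000e+00,  0.00000000e+00,
         1.00000000e+00]])} 344.6237529034747
{'time': 0.1, 'qpos': array([-0.14951522,  0.42666567,  0.0738801 ,  1.60650876, -0.03411931,
        1.11082055, -0.06708631]), 'qvel': array([-0.00062487, -0.00221333, -0.00113484, -0.00258606, -0.00055512,
        0.00056504, -0.00039055]), 'effort': array([ 8.83693836e-03, -9.37480974e+01,  3.67656559e+00, -4.55044663e+01,
       -4.87404736e-02,  1.68144610e-02,  1.07460426e-04]), 'tool_pos': array([ 6.74614233e+02, -2.74268914e-02,  2.04864089e+02]), 'tcp_rot': array([-3.14045283e+00,  7.33256682e-05,  1.57076144e+00]), 'wrist_force': array([-0.43339895,  0.3618175 , -0.40365305]), 'moment': array([-0.02411846, -0.03343737, -0.00253524]), 'gripper_force': 0.0, 'finger_gap': 1.0031111288013017}
```

View pics/scene0.png

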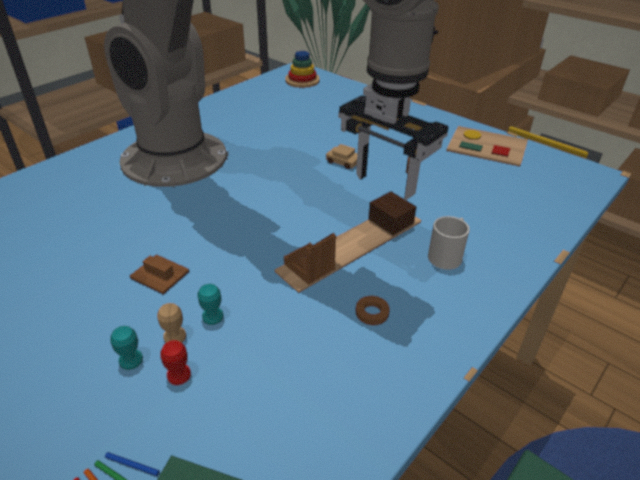

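View pics/side0.png

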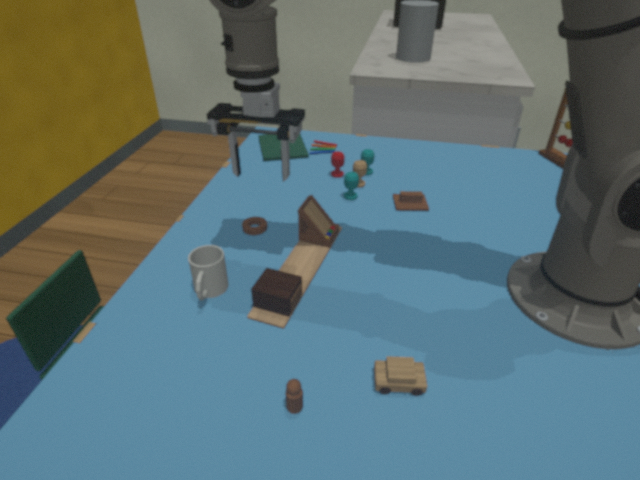

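The scene view shows the garage (392,212), chute (311,258), roof (159,272), car (342,156), ring (373,310) and mug (448,243). The doll (294,395) and car (401,376) are in the side view. The tree candidates in the scene view are natural maple (171,322), red (175,361), and turquoise (126,346) and (210,302). Maple fits the description.

```bash
cat >> h.py <<'E'
def pts(n,im,d,c,f,s):
    v,u=np.mgrid[:480,:640]
    P=np.dstack([(u-c['cx'])/f*d,(v-c['cy'])/f*d,d])
    if 'hand_eye' in c:
        H=c['hand_eye']; P=P@H[:3,:3].T+H[:3,3]
        return P@R.from_euler('xyz',s['tcp_rot']).as_matrix().T+s['tool_pos']
    return P@R.from_euler('xyz',c['orientation']).as_matrix().T+c['origin']
def nonblue(im):
    h=cv2.cvtColor(im,cv2.COLOR_RGB2HSV)
    return ~((h[...,0]>92)&(h[...,0]<118)&(h[...,1]>70))
def rect(Q):
    (x,y),(w,h),a=cv2.minAreaRect(Q[:,:2].astype(np.float32))
    if w<h: w,h,a=h,w,a+90
    return np.round([x,y,w,h,(a+90)%180-90],1)
def report(n,P,im,rois):
    m=nonblue(im)
    for k,(u0,v0,u1,v1,z0,z1) in rois.items():
        q=P[v0:v1,u0:u1]; g=m[v0:v1,u0:u1]&(q[...,2]>z0)&(q[...,2]<z1)
        g=cv2.erode(g.astype(np.uint8),np.ones((2,2)))>0
        Q=q[g]
        if len(Q)>5: print(n,k,len(Q),'rect',rect(Q),'mean',Q.mean(0).round(1),'zmax',np.percentile(Q[:,2],98).round(1))
E
python3 - <<'E'
from h import *
rs={'scene':dict(garage=(360,185,422,240,50,66),board=(270,185,425,295,3,14),chute=(280,225,342,287,20,110),roofslab=(125,245,195,295,4,18),roofridge=(125,245,195,295,27,42),car=(322,140,358,172,33,50),carall=(322,140,358,172,6,50),tree=(155,300,188,345,40,66),red=(160,338,192,386,40,66),turqL=(108,322,145,370,40,66),turqR=(195,280,226,326,40,66),ring=(350,292,395,328,8,25),mug=(425,212,472,270,60,95)),
'side':dict(garage=(248,265,306,318,50,66),board=(245,190,345,330,3,14),roofslab=(385,185,435,215,4,18),roofridge=(385,185,435,215,27,42),car=(368,350,435,398,33,50),carall=(368,350,435,398,15,50),doll=(280,372,308,418,5,70),ring=(240,214,270,238,8,25),mug=(186,242,232,302,60,95),tree=(352,158,370,190,40,66),turqR=(342,170,361,200,40,66),turqL=(359,148,378,175,40,66),red=(329,150,347,180,40,66))}
for n in rs:
    z=np.load(n+'0.npz'); c=viewer.calibration(n); f=240/np.tan(np.radians(c['fovy'])/2)
    P=pts(n,z['im'],z['d'],c,f,None); report(n,P,z['im'],rs[n])
E
```

```text
scene garage 657 rect [609.4 145.8  75.6  68.9  -9.2] mean [611.  143.   56.9] zmax 59.9
scene board 1919 rect [590.3  27.7 358.3  81.6  81.1] mean [594.2   8.9   7.4] zmax 10.5
scene chute 1158 rect [572.1 -89.2  80.7  72.1  -8. ] mean [ 598.  -100.4   58.6] zmax 97.8
scene roofslab 775 rect [ 360.1 -303.    88.6   77.5   11.4] mean [ 370.7 -309.4    9.9] zmax 13.4
scene roofridge 233 rect [ 360.2 -302.1   57.6   23.2   12.3] mean [ 361.8 -303.5   33.4] zmax 36.4
scene car 148 rect [356.6 286.3  47.1  42.5 -84.1] mean [358.4 285.2  38.6] zmax 42.2
scene carall 464 rect [356.6 285.   83.1  50.3   9.7] mean [362.7 276.5  27.2] zmax 41.3
scene tree 211 rect [ 523.5 -384.1   40.2   18.    72.7] mean [ 526.  -387.1   53.4] zmax 63.9
scene red 232 rect [ 592.1 -432.    41.2   21.7   54.2] mean [ 597.7 -432.7   54.1] zmax 64.3
scene turqL 187 rect [ 511.5 -466.    35.1   13.1   69.8] mean [ 513.8 -467.5   53.5] zmax 64.0
scene turqR 160 rect [ 538.5 -312.4   33.7   12.4   60.4] mean [ 539.5 -313.    54. ] zmax 63.8
scene ring 513 rect [ 739.7 -100.7   60.9   60.   -23.9] mean [ 741.9 -101.
[... 583 characters left out ...]
ct [351.5 292.1  82.6  49.    7.9] mean [351.3 297.5  31.1] zmax 41.2
side doll 425 rect [511.1 374.9  24.4  19.3  15.6] mean [510.2 378.3  39.4] zmax 63.4
side ring 218 rect [734.4 -94.6  59.7  57.4 -71.1] mean [733.4 -91.6  13.8] zmax 17.4
side mug 662 rect [750.3 139.9  93.9  68.3 -54. ] mean [755.1 137.   72.9] zmax 84.4
side tree 133 rect [ 507.3 -365.1  168.6   30.6   81.1] mean [ 504.3 -363.    52.5] zmax 62.5
side turqR 80 rect [ 513.3 -322.3   87.6   25.7   83.6] mean [ 515.2 -310.    52.9] zmax 63.0
side turqL 95 rect [ 493.9 -403.2   93.7   29.7  -89. ] mean [ 496.1 -405.1   53. ] zmax 63.1
side red 84 rect [ 577.  -409.    34.3   18.    20.7] mean [ 578.1 -407.7   52.9] zmax 64.5
```

```bash
python3 -m handwheel '[[[-1,-2.7,2.4,0,0,0,-6.8],[-1,-2.7,2.4,0,0,0,-6.8],[-1,-2.7,2.4,0,0,0,-6.8],[-1,-2.7,2.4,0,0,0,-6.8],[-1,-2.7,2.4,0,0,0,-6.8],[-1,-2.7,2.4,0,0,0,-6.8],[-1,-2.7,2.4,0,0,0,-6.8],[-1,-2.7,2.4,0,0,0,-6.8],[-1,-2.7,2.4,0,0,0,-6.8],[-1,-2.7,2.4,0,0,0,-6.8]]]'
python3 -m handwheel '[[[-1,-2.5,2.4,0,0,0,-6.8],[-1,-2.5,2.4,0,0,0,-6.7],[-1,0,0,0,0,0,0],[-1,0,0,0,0,0,0],[-1,0,0,0,0,0,0]]]'
python3 - <<'E'
from h import *
a=cam('wrist'); im=a[0]; save('wcar.png',im); P=pts('wrist',*a); np.savez('wcar.npz',im=im,P=P); print(a[4]['tool_pos'],a[4]['tcp_rot'],a[4]['qpos'])
report('w',P,im,dict(top=(0,0,640,480,33,50),all=(0,0,640,480,15,50)))
E
```

```text
time: 0.98
tool_pos: [414.4, 231.7, 205.5]
tcp_rot: [-3.141, -0.0, 0.426]
wrist_force: [0.9, 1.2, 0.8]
finger_gap: 0.998
gripper_force: 0.0
time: 1.4
tool_pos: [371.3, 273.9, 205.5]
tcp_rot: [-3.142, 0.0, 0.221]
wrist_force: [-0.4, -0.1, -1.0]
finger_gap: 1.0
gripper_force: 0.0
[371.33969292 273.94421866 205.49942985] [-3.14157375e+00  1.43668977e-05  2.21281172e-01] [-7.84907168e-01  7.41917952e-02  1.01466169e-02  2.06604837e+00
 -9.21064390e-04  1.00135878e+00 -2.12380702e+00]
w top 2631 rect [487.2 279.5 296.9 185.1 -32.4] mean [424.3 259.5  40.4] zmax 47.6
w all 5230 rect [321.9 171.9 535.3 260.1  20.2] mean [417.8 251.8  33.2] zmax 46.2
```

View pics/wcar.png

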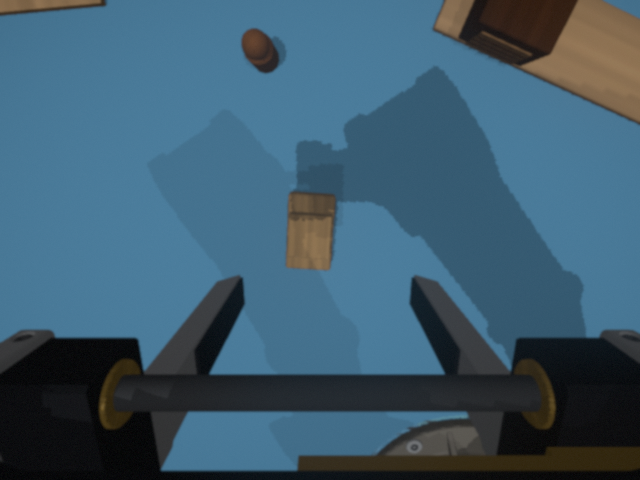

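The wrist view shows the car centred near (311,230), the doll at (258,48) and the garage with its door at (520,35).

Run:
```python
from h import *
z=np.load('wcar.npz')
report('w',z['P'],z['im'],dict(top=(280,185,345,275,33,50),all=(280,185,345,275,6,50),doll=(235,20,290,80,5,75),dollbody=(235,20,290,80,5,38),table=(200,270,240,272,-30,30)))
print(z['P'][300:330:10,320:330:4,2])
```

```text
w top 1724 rect [353.9 290.   46.2  42.9   8.8] mean [354.5 290.2  39.7] zmax 41.2
w all 3335 rect [354.3 289.6  83.5  48.9   8.8] mean [358.4 290.2  33.2] zmax 41.0
w doll 1023 rect [513.6 368.4  24.1  22.1  -3.4] mean [511.9 366.3  49. ] zmax 64.0
w dollbody 166 rect [509.6 362.1  22.4   6.2 -32.4] mean [508.3 361.5  20.1] zmax 32.8
[[-0.11423062 -0.46807035 -0.20624785]
 [-0.31974758 -1.15813604  0.34346826]
 [-0.75048974  0.31757093  0.7904943 ]]
```

```bash
python3 -m handwheel '[[[-1,-1.73,1.61,0,0,0,-3.9],[-1,0,0,0,0,0,0],[-1,0,0,-3.5,0,0,0],[-1,0,0,-3.5,0,0,0],[-1,0,0,-3.5,0,0,0],[-1,0,0,-3.5,0,0,0],[-1,0,0,-3.5,0,0,0],[-1,0,0,-2.5,0,0,0],[-1,0,0,0,0,0,0],[-1,0,0,0,0,0,0]]]'
```

```text
time: 2.28
tool_pos: [354.1, 289.0, 4.3]
tcp_rot: [3.14, 0.002, 0.151]
wrist_force: [0.5, -0.7, 0.3]
finger_gap: 0.999
gripper_force: 0.0
```

```bash
python3 -m handwheel '[[[0.2,0,0,0,0,0,0],[0.4,0,0,0,0,0,0],[0.6,0,0,0,0,0,0],[1,0,0,0,0,0,0],[1,0,0,0,0,0,0],[1,0,0,0,0,0,0],[1,0,0,0,0,0,0],[1,0,0,0,0,0,0],[1,0,0,0,0,0,0],[1,0,0,0,0,0,0]]]' 20
```

```text
time: 3.12
tool_pos: [353.9, 290.4, 5.6]
tcp_rot: [-3.141, -0.0, 0.152]
wrist_force: [-1.2, -0.8, 5.3]
finger_gap: 0.529
gripper_force: 20.0
```

```bash
python3 -m handwheel '[[[1,0,0,2,0,0,0],[1,0,0,4,0,0,0],[1,0,0,4,0,0,0],[1,0,0,4,0,0,0],[1,2.8,-2.5,0,0,0,-3.5],[1,2.8,-2.5,0,0,0,-3.5],[1,2.8,-2.5,0,0,0,-3.5],[1,2.8,-2.5,0,0,0,-3.5],[1,2.8,-2.4,0,0,0,-3.2],[1,0,0,0,0,0,0]]]'
python3 -m handwheel '[[[1,0,0,0,0,0,0],[1,0,0,0,0,0,0],[1,0,0,0,0,0,0]]]'
python3 - <<'E'
from h import *
a=cam('wrist'); im=a[0]; save('wgar.png',im); P=pts('wrist',*a); np.savez('wgar.npz',im=im,P=P); print(a[4]['tool_pos'],a[4]['tcp_rot'])
E
```

```text
time: 3.95
tool_pos: [498.1, 161.0, 145.6]
tcp_rot: [3.141, -0.002, -0.159]
wrist_force: [-1.1, -0.7, -1.6]
finger_gap: 0.529
gripper_force: 20.0
time: 4.2
tool_pos: [493.0, 167.1, 145.3]
tcp_rot: [-3.141, 0.001, -0.147]
wrist_force: [0.6, -0.5, -1.8]
finger_gap: 0.528
gripper_force: 20.0
[493.03506591 167.11230756 145.31647977] [-3.14139796e+00  6.82581106e-04 -1.46887056e-01]
```

View pics/wgar.png

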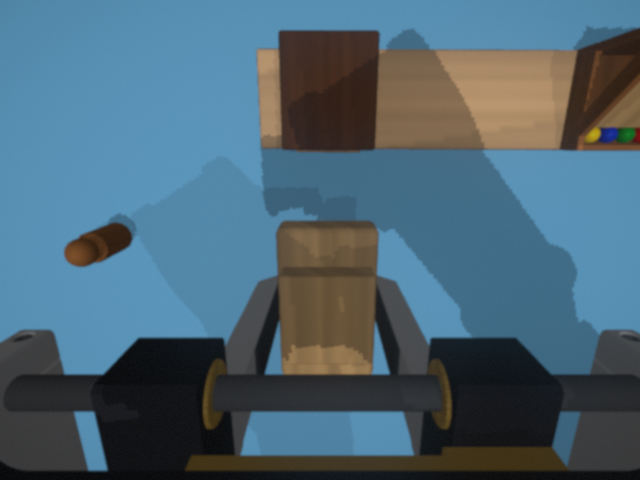

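The wrist view shows the car held straight at (327,290) and lined up with the garage top (330,90). The doll is at (98,245).

Run:
```python
from h import *
z=np.load('wgar.npz')
report('w',z['P'],z['im'],dict(gar=(270,20,385,155,50,66),board=(250,40,570,155,3,14),car=(270,215,385,375,110,210),dollhead=(55,210,140,275,45,75),doll=(55,210,140,275,5,75)))
```

```text
w gar 11167 rect [606.  150.1  78.1  69.6  -8.4] mean [607.4 149.9  57.9] zmax 59.4
w board 20621 rect [595.3  77.9 265.3  79.5  81.3] mean [591.   44.7   7.8] zmax 9.5
w car 15214 rect [493.8 168.   82.2  61.1  -8.4] mean [502.2 166.6 173.2] zmax 180.7
w dollhead 725 rect [515.8 368.   21.6  18.7  14.5] mean [516.6 365.8  58.6] zmax 64.0
w doll 1667 rect [515.9 366.9  25.5  20.8  13.6] mean [517.2 363.   42.2] zmax 63.7
```

```bash
python3 -m handwheel '[[[1,0.25,-0.07,-2,0,0,0],[1,0,0,-3.5,0,0,0],[1,0,0,-3.5,0,0,0],[1,0,0,-3,0,0,0],[1,0,0,-1.3,0,0,0],[1,0,0,-0.6,0,0,0],[1,0,0,0,0,0,0],[1,0,0,0,0,0,0],[1,0,0,0,0,0,0]]]'
```

```text
time: 5.0
tool_pos: [496.6, 166.3, 7.2]
tcp_rot: [-3.141, -0.001, -0.148]
wrist_force: [-0.1, 0.2, -1.0]
finger_gap: 0.529
gripper_force: 20.0
```

```bash
python3 -m handwheel '[[[1,0,0,-0.12,0,0,0],[1,0,0,0,0,0,0],[0.05,0,0,0,0,0,0],[-0.2,0,0,0,0,0,0],[-0.6,0,0,0,0,0,0],[-0.6,0,0,0,0,0,0],[-0.6,0,0,0,0,0,0],[-0.6,0,0,0,0,0,0],[-0.6,0,0,0,0,0,0]]]'
python3 -m handwheel '[[[-0.6,0,0,2,0,0,0],[-0.6,0,0,4,0,0,0],[-0.6,0,0,4,0,0,0],[-0.6,0,0,4,0,0,0],[-0.6,-1.5,0.3,4,0,0,0],[-0.6,-1.5,0.3,2,0,0,0],[-0.6,0,0,0,0,0,0],[-0.6,0,0,0,0,0,0],[-0.6,0,0,0,0,0,0]]]'
python3 - <<'E'
from h import *
a=cam('wrist'); im=a[0]; save('wpark.png',im); P=pts('wrist',*a); np.savez('wpark.npz',im=im,P=P); print(a[4]['tool_pos'],a[4]['tcp_rot'])
E
```

```text
time: 5.75
tool_pos: [496.4, 165.7, 5.3]
tcp_rot: [-3.141, -0.0, -0.149]
wrist_force: [1.1, 0.1, 0.0]
finger_gap: 0.803
gripper_force: 0.0
time: 6.5
tool_pos: [466.7, 171.4, 203.7]
tcp_rot: [3.142, 0.0, -0.149]
wrist_force: [-0.0, -0.5, -0.8]
finger_gap: 0.802
gripper_force: 0.0
[466.67235868 171.36811392 203.6699742 ] [ 3.14156070e+00  3.04635271e-04 -1.48533997e-01]
```

View pics/wpark.png

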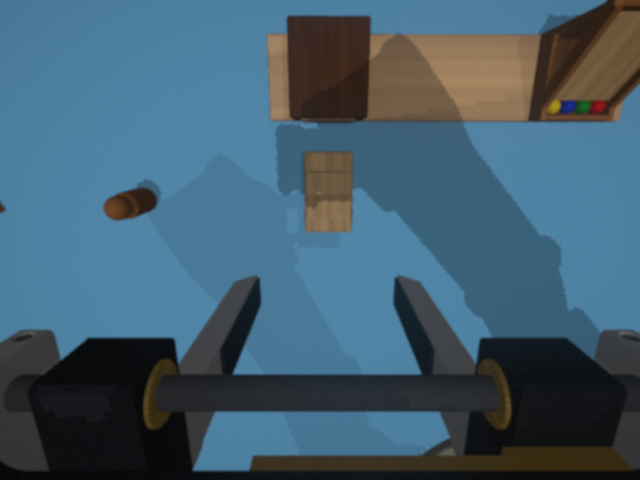

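The car is parked at (328,192), square with the garage (328,68). The doll is at (130,204).

Run:
```python
from h import *
z=np.load('wpark.npz')
report('w',z['P'],z['im'],dict(gar=(270,10,385,125,50,66),board=(250,20,570,125,3,14),cartop=(280,140,375,245,34,50),car=(280,140,375,245,6,50),dollhead=(90,180,170,225,45,75),doll=(90,180,170,225,5,75)))
```

```text
w gar 7930 rect [605.8 150.   78.4  69.1  -8.7] mean [606.8 150.   57.9] zmax 59.5
w board 15802 rect [595.   77.3 266.2  79.2  81.4] mean [590.9  44.2   7.9] zmax 9.8
w cartop 1898 rect [495.2 166.8  44.7  42.6  -9. ] mean [495.6 167.   39.8] zmax 41.3
w car 3670 rect [495.6 166.5  82.5  49.6  -8.5] mean [498.2 166.3  33.3] zmax 41.1
w dollhead 485 rect [515.5 367.9  21.1  19.   19.8] mean [515.9 366.3  59.2] zmax 64.2
w doll 1090 rect [515.3 366.9  25.4  21.1   9.2] mean [516.2 363.3  43.1] zmax 63.7
```

```bash
python3 -m handwheel '[[[-0.6,0.5,3.5,0,0,0,0],[-0.6,0.8,3.7,0,0,0,0],[-0.6,0.8,3.7,0,0,0,0],[-0.6,0.8,3.5,0,0,0,0],[-0.6,0.8,3.0,0,0,0,0],[-0.6,0.8,2.0,0,0,0,0],[-0.6,0,0,-3,0,0,0],[-0.6,0,0,-3,0,0,0],[-0.6,0,0,0,0,0,0],[-0.6,0,0,0,0,0,0]]]'
python3 -m handwheel '[[[-0.6,0,0,0,0,0,0],[-0.6,0,0,0,0,0,0]]]'
python3 - <<'E'
from h import *
a=cam('wrist'); im=a[0]; save('wdoll.png',im); P=pts('wrist',*a); np.savez('wdoll.npz',im=im,P=P); print(a[4]['tool_pos'],a[4]['tcp_rot'],a[4]['qpos'][6])
m=nonblue(im); g=m&(P[...,2]>5)&(P[...,2]<75)&(np.hypot(P[...,0]-514,P[...,1]-368)<40)
Q=P[g]; print(len(Q))
from scipy.optimize import least_squares
for lo,hi,r in((5,36,14),(44,75,None)):
    q=Q[(Q[:,2]>lo)&(Q[:,2]<hi)]
    if r: f=lambda p:np.hypot(q[:,0]-p[0],q[:,1]-p[1])-r
    else: f=lambda p:np.sqrt((q[:,0]-p[0])**2+(q[:,1]-p[1])**2+(q[:,2]-52)**2)-12
    s=least_squares(f,[514,368],loss='soft_l1'); print(lo,s.x,s.cost/len(q),len(q),rect(q))
E
```

```text
time: 7.38
tool_pos: [511.0, 364.3, 142.0]
tcp_rot: [3.138, 0.003, -0.149]
wrist_force: [-0.2, -0.0, 0.8]
finger_gap: 0.798
gripper_force: 0.0
time: 7.55
tool_pos: [512.6, 365.8, 145.7]
tcp_rot: [-3.14, -0.001, -0.149]
wrist_force: [0.0, -0.1, 0.6]
finger_gap: 0.8
gripper_force: 0.0
[512.64802742 365.76269622 145.73558971] [-3.14005067e+00 -1.16523821e-03 -1.49223455e-01] -2.406025183289363
1035
5 [515.35368278 371.30620556] 0.016380224516435032 179 [525.2 367.9  24.3   7.7  71.3]
44 [515.47959857 371.17986495] 0.1237110258716609 651 [516.5 370.9  22.8  22.1  44.1]
```

```bash
python3 -m handwheel '[[[-0.6,0.28,0.54,0,0,0,0],[-0.6,0,0,-3,0,0,0],[-0.6,0,0,-3.5,0,0,0],[-0.6,0,0,-3.5,0,0,0],[-0.6,0,0,-2.5,0,0,0],[-0.6,0,0,-1.3,0,0,0],[-0.6,0,0,0,0,0,0],[-0.6,0,0,0,0,0,0],[-0.6,0,0,0,0,0,0]]]'
python3 -m handwheel '[[[-0.2,0,0,0,0,0,0],[0.1,0,0,0,0,0,0],[0.3,0,0,0,0,0,0],[0.5,0,0,0,0,0,0],[1,0,0,0,0,0,0],[1,0,0,0,0,0,0],[1,0,0,0,0,0,0],[1,0,0,0,0,0,0],[1,0,0,0,0,0,0],[1,0,0,0,0,0,0]]]' 12
```

```text
time: 8.35
tool_pos: [515.7, 371.9, 8.2]
tcp_rot: [-3.139, -0.002, -0.149]
wrist_force: [-0.6, 0.3, 0.0]
finger_gap: 0.799
gripper_force: 0.0
time: 9.18
tool_pos: [514.5, 370.9, 6.2]
tcp_rot: [-3.141, 0.0, -0.149]
wrist_force: [-0.2, -1.1, 0.7]
finger_gap: 0.295
gripper_force: 12.0
```

```bash
python3 -m handwheel '[[[1,0,0,2,0,0,0],[1,0,0,4,0,0,0],[1,0,0,4,0,0,0],[1,-0.3,-3.0,0,0,0,0],[1,-0.4,-3.7,0,0,0,0],[1,-0.4,-3.7,0,0,0,0],[1,-0.4,-3.7,0,0,0,0],[1,-0.3,-3.5,0,0,0,0],[1,-0.2,-2.85,0,0,0,0],[1,0,0,0,0,0,0]]]'
python3 -m handwheel '[[[1,0,0,0,0,0,0],[1,0,0,0,0,0,0],[1,0,0,0,0,0,0]]]'
python3 - <<'E'
from h import *
a=cam('wrist'); im=a[0]; save('wdoll2.png',im); P=pts('wrist',*a); print(a[4]['tool_pos'],a[4]['tcp_rot'])
b=cam('side'); save('sdoll2.png',cv2.resize(b[0][150:350,200:440],(720,600),interpolation=cv2.INTER_CUBIC))
E
```

```text
time: 10.02
tool_pos: [494.2, 160.4, 106.4]
tcp_rot: [3.14, 0.0, -0.155]
wrist_force: [1.1, -0.8, -0.8]
finger_gap: 0.294
gripper_force: 12.0
time: 10.27
tool_pos: [494.7, 167.7, 106.2]
tcp_rot: [-3.141, -0.0, -0.147]
wrist_force: [-0.6, -0.8, 0.3]
finger_gap: 0.292
gripper_force: 12.0
[494.65191931 167.68833637 106.24685614] [-3.14096826e+00 -6.29027275e-05 -1.47263846e-01]
```

View pics/wdoll2.png

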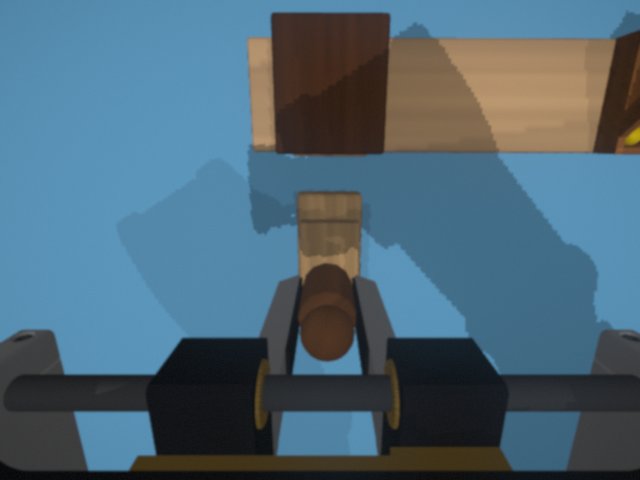

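The wrist view shows the doll held upright at (327,310), directly over the car at (329,235).

```bash
python3 -m handwheel '[[[1,0,-0.1,-2,0,0,0],[1,0,0,-2,0,0,0],[1,0,0,-1.2,0,0,0],[1,0,0,-0.5,0,0,0],[1,0,0,0,0,0,0],[1,0,0,-0.2,0,0,0],[1,0,0,0,0,0,0],[1,0,0,0,0,0,0]]]'
```

```text
time: 11.03
tool_pos: [495.0, 165.7, 47.9]
tcp_rot: [-3.141, -0.001, -0.148]
wrist_force: [0.1, -0.6, -0.4]
finger_gap: 0.292
gripper_force: 12.0
```

```bash
python3 -m handwheel '[[[1,0,0,-0.1,0,0,0],[1,0,0,0,0,0,0],[0.38,0,0,0,0,0,0],[0.3,0,0,0,0,0,0],[0.1,0,0,0,0,0,0],[-0.1,0,0,0,0,0,0],[-0.1,0,0,0,0,0,0],[-0.1,0,0,0,0,0,0],[-0.1,0,0,0,0,0,0]]]'
python3 -m handwheel '[[[-0.1,0,0,1,0,0,0],[-0.1,0,0,3,0,0,0],[-0.1,0,0,4,0,0,0],[-0.1,0,0,4,0,0,0],[-0.1,0,0,4,0,0,0],[-0.1,-3,0,0,0,0,0],[-0.1,0,0,0,0,0,0],[-0.1,0,0,0,0,0,0],[-0.1,0,0,0,0,0,0]]]'
python3 - <<'E'
from h import *
from scipy.optimize import least_squares
a=cam('wrist'); im=a[0]; save('wdoll3.png',im); P=pts('wrist',*a); print(a[4]['tool_pos'],a[4]['tcp_rot'])
g=nonblue(im)&(np.hypot(P[...,0]-495,P[...,1]-167)<50)&(P[...,2]>20)&(P[...,2]<115); Q=P[g]; print(np.percentile(Q[:,2],[2,50,99.5]))
for lo,hi,r in((46,78,14),(84,115,None)):
    q=Q[(Q[:,2]>lo)&(Q[:,2]<hi)]
    f=(lambda p:np.hypot(q[:,0]-p[0],q[:,1]-p[1])-r) if r else (lambda p:np.sqrt((q[:,0]-p[0])**2+(q[:,1]-p[1])**2+(q[:,2]-92)**2)-12)
    s=least_squares(f,[495,167],loss='soft_l1'); print(lo,s.x,s.cost/len(q),len(q))
q=Q[Q[:,2]<30]; print('car low',rect(q))
E
```

```text
time: 11.78
tool_pos: [494.6, 165.5, 46.3]
tcp_rot: [-3.141, 0.0, -0.149]
wrist_force: [-0.5, 0.4, -0.8]
finger_gap: 0.547
gripper_force: 0.0
time: 12.53
tool_pos: [464.7, 165.5, 206.7]
tcp_rot: [-3.141, -0.0, -0.149]
wrist_force: [0.2, 0.0, -0.7]
finger_gap: 0.552
gripper_force: 0.0
[464.74072782 165.45364636 206.68471175] [-3.14098925e+00 -4.58757876e-04 -1.48507815e-01]
[ 23.56276324  38.65881076 103.88317915]
46 [495.67003478 166.77341021] 0.010044436483245968 102
84 [495.83425858 166.68975827] 0.12675330888154762 608
car low [495.1 167.2  83.7  50.   -8.7]
```

View pics/wdoll3.png

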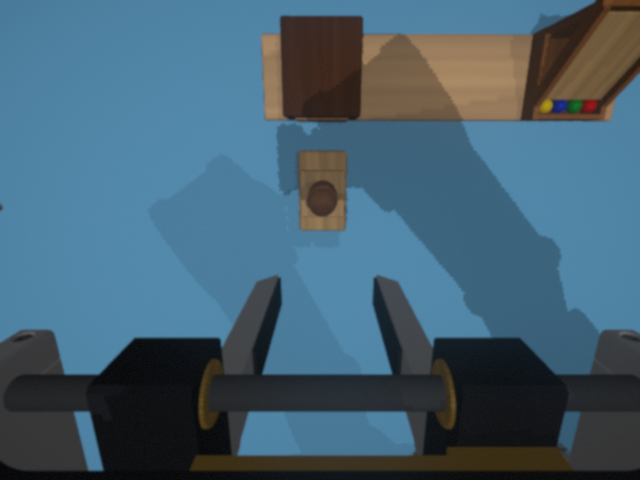

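The doll stands in the middle of the car top at (322,198). Next is the roof.

```bash
python3 -m handwheel '[[[-0.4,0,-3.5,0,0,0,0],[-0.4,0,-3.8,0,0,0,0],[-0.4,0,-3.8,0,0,0,0],[-0.4,0,-3.8,0,0,0,3],[-0.4,0,-3.8,0,0,0,3],[-0.4,0,-3.8,0,0,0,3],[-0.4,0,-3.8,0,0,0,3],[-0.4,-1.5,-3.5,0,0,0,3.5],[-0.4,-2.3,-3.5,0,0,0,3],[-0.4,-2.3,-3.5,0,0,0,0]]]'
python3 -m handwheel '[[[-0.4,-2.3,-3.5,0,0,0,0],[-0.4,-2.0,-3,0,0,0,0],[-0.4,0,0,0,0,0,0],[-0.4,0,0,0,0,0,0],[-0.4,0,0,0,0,0,0]]]'
python3 - <<'E'
from h import *
a=cam('wrist'); im=a[0]; save('wroof.png',im); P=pts('wrist',*a); np.savez('wroof.npz',im=im,P=P); print(a[4]['tool_pos'],a[4]['tcp_rot'],a[4]['qpos'])
g=nonblue(im)&(np.hypot(P[...,0]-357,P[...,1]+300)<75)
for k,lo,hi in(('all',4,45),('ridge',27,45)): q=P[g&(P[...,2]>lo)&(P[...,2]<hi)]; print(k,rect(q),len(q),np.median(q[:,2]))
E
```

```text
time: 13.42
tool_pos: [402.8, -204.2, 205.8]
tcp_rot: [3.142, 0.002, 0.178]
wrist_force: [0.8, -0.6, 0.3]
finger_gap: 0.701
gripper_force: 0.0
time: 13.83
tool_pos: [361.2, -266.9, 206.0]
tcp_rot: [-3.141, 0.001, 0.174]
wrist_force: [0.6, 0.5, 1.0]
finger_gap: 0.696
gripper_force: 0.0
[ 361.19482993 -266.94075916  205.9892257 ] [-3.14126463e+00  8.44618562e-04  1.73858137e-01] [-0.01319112  0.03581492  0.52628864  2.1124938  -0.02105469  0.99908932
 -0.8727108 ]
all [ 357.4 -300.7   90.4   77.7   11.1] 5372 10.094211064123115
ridge [ 357.7 -300.3   59.7   22.1   10.9] 1191 33.73585632371453
```

View pics/wroof.png

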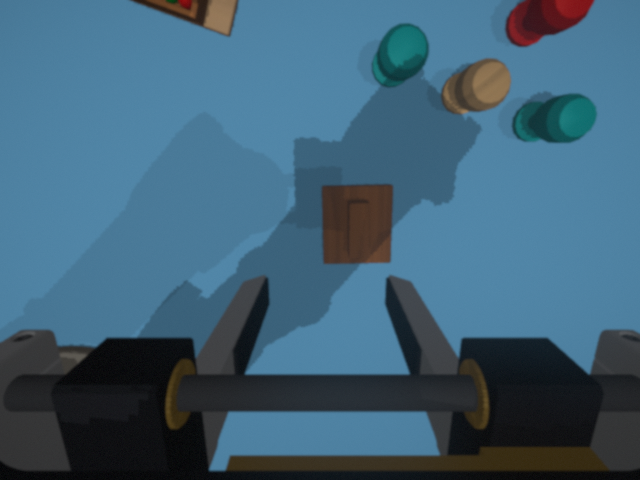

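The roof is centred at (357,224). The maple tree is at (478,85), with turquoise ones at (403,52) and (560,118) and the red one at (550,12).

```bash
python3 -m handwheel '[[[-0.4,-0.37,-3.36,0,0,0,1],[-0.4,0,0,-2,0,0,0],[-0.4,0,0,-3.5,0,0,0],[-0.4,0,0,-3.5,0,0,0],[-0.4,0,0,-3.5,0,0,0],[-0.4,0,0,-3.5,0,0,0],[-0.4,0,0,-2.3,0,0,0],[-0.4,0,0,-0.7,0,0,0],[-0.4,0,0,0,0,0,0],[-0.4,0,0,0,0,0,0]]]'
python3 -m handwheel '[[[-0.4,0,0,0,0,0,0],[-0.4,0,0,0,0,0,0]]]'
```

```text
time: 14.72
tool_pos: [357.8, -300.5, 16.8]
tcp_rot: [-3.141, 0.0, 0.192]
wrist_force: [0.8, -0.1, 0.3]
finger_gap: 0.698
gripper_force: 0.0
time: 14.88
tool_pos: [358.3, -300.9, 17.7]
tcp_rot: [3.141, -0.002, 0.192]
wrist_force: [0.2, -0.2, 1.1]
finger_gap: 0.702
gripper_force: 0.0
```

```bash
python3 -m handwheel '[[[-0.4,0,0,-0.45,0,0,0],[-0.2,0,0,0,0,0,0],[0.2,0,0,0,0,0,0],[0.4,0,0,0,0,0,0],[0.5,0,0,0,0,0,0],[0.7,0,0,0,0,0,0],[1,0,0,0,0,0,0],[1,0,0,0,0,0,0],[1,0,0,0,0,0,0],[1,0,0,0,0,0,0]]]' 20
python3 -m handwheel '[[[1,0,0,0,0,0,0],[1,0,0,0,0,0,0]]]'
```

```text
time: 15.72
tool_pos: [357.2, -300.6, 11.8]
tcp_rot: [-3.141, 0.0, 0.192]
wrist_force: [0.5, -1.3, 0.8]
finger_gap: 0.233
gripper_force: 20.0
time: 15.88
tool_pos: [357.2, -300.7, 11.8]
tcp_rot: [-3.141, 0.0, 0.192]
wrist_force: [1.0, -0.3, 0.3]
finger_gap: 0.234
gripper_force: 20.0
```

```bash
python3 -m handwheel '[[[1,0,0,2,0,0,0],[1,0,0,4,0,0,0],[1,0,0,4,0,0,0],[1,0,0,4,0,0,0],[1,0,0,4,0,0,0],[1,1.0,1.8,2,0,0,0],[1,1.9,3.4,0,0,0,-1.6],[1,1.9,3.4,0,0,0,-1.6],[1,1.9,3.4,0,0,0,-1.6],[1,1.9,3.4,0,0,0,-1.6]]]'
python3 -m handwheel '[[[1,1.9,3.4,0,0,0,-1.6],[1,1.9,3.4,0,0,0,-1.6],[1,1.9,3.4,0,0,0,-1.6],[1,1.9,3.4,0,0,0,-1.6],[1,1.9,3.4,0,0,0,-1.6],[1,1.9,3.4,0,0,0,-1.6],[1,1.9,3.4,0,0,0,-1.6],[1,1.9,3.4,0,0,0,-1.6],[1,1.0,2.4,0,0,0,-0.4],[1,0,0,0,0,0,0]]]'
python3 -m handwheel '[[[1,0,0,0,0,0,0],[1,0,0,0,0,0,0],[1,0,0,0,0,0,0]]]'
```

```text
time: 16.72
tool_pos: [443.6, -144.8, 212.0]
tcp_rot: [-3.141, -0.001, 0.078]
wrist_force: [1.2, -1.9, -0.3]
finger_gap: 0.235
gripper_force: 20.0
time: 17.55
tool_pos: [605.9, 155.8, 210.6]
tcp_rot: [-3.14, 0.001, -0.145]
wrist_force: [-0.9, -0.6, -1.2]
finger_gap: 0.23
gripper_force: 20.0
time: 17.8
tool_pos: [605.0, 148.1, 211.7]
tcp_rot: [3.141, 0.0, -0.152]
wrist_force: [-0.5, -0.4, -1.0]
finger_gap: 0.231
gripper_force: 20.0
```

```bash
python3 -m handwheel '[[[1,0.1,0.2,-2,0,0,0],[1,0,0,-3.5,0,0,0],[1,0,0,-3.5,0,0,0],[1,0,0,-2.5,0,0,0],[1,0,0,-1.4,0,0,0],[1,0,0,-0.7,0,0,0],[1,0,0,0,0,0,0],[1,0,0,0,0,0,0],[1,0,0,0,0,0,0]]]'
python3 -m handwheel '[[[1,0,0,0,0,0,0],[1,0,0,0,0,0,0],[1,0,0,0,0,0,0]]]'
```

```text
time: 18.55
tool_pos: [607.0, 151.3, 77.2]
tcp_rot: [-3.14, -0.002, -0.151]
wrist_force: [-0.0, -0.4, -2.2]
finger_gap: 0.234
gripper_force: 20.0
time: 18.8
tool_pos: [606.6, 151.5, 76.5]
tcp_rot: [-3.141, -0.001, -0.15]
wrist_force: [0.3, 0.2, -1.6]
finger_gap: 0.235
gripper_force: 20.0
```

```bash
python3 -m handwheel '[[[1,-0.05,-0.13,-0.3,0,0,0],[1,0,0,-0.25,0,0,0],[1,0,0,0,0,0,0],[1,0,0,0,0,0,0],[1,0,0,0,0,0,0]]]'
```

```text
time: 19.22
tool_pos: [605.6, 150.1, 70.1]
tcp_rot: [-3.141, 0.0, -0.15]
wrist_force: [0.8, -0.3, -1.1]
finger_gap: 0.235
gripper_force: 20.0
```

```bash
python3 -m handwheel '[[[1,0,0,-0.1,0,0,0],[1,0,0,0,0,0,0],[0.45,0,0,0,0,0,0],[0.3,0,0,0,0,0,0],[0.1,0,0,0,0,0,0],[0,0,0,0,0,0,0],[0,0,0,0,0,0,0],[0,0,0,0,0,0,0]]]'
python3 -m handwheel '[[[0,0,0,1,0,0,0],[0,0,0,3,0,0,0],[0,0,0,4,0,0,0],[0,0,0,4,0,0,0],[0,0,0,3,0,0,0],[0,-2.5,-3,0,0,0,0],[0,-2.5,-3,0,0,0,0],[0,0,0,0,0,0,0],[0,0,0,0,0,0,0],[0,0,0,0,0,0,0]]]'
python3 - <<'E'
from h import *
a=cam('wrist'); im=a[0]; save('wroof2.png',im); P=pts('wrist',*a); print(a[4]['tool_pos'],a[4]['tcp_rot'])
g=nonblue(im)&(np.hypot(P[...,0]-606,P[...,1]-150)<75)
for k,lo,hi in(('slab',62,100),('ridge',86,100)): q=P[g&(P[...,2]>lo)&(P[...,2]<hi)]; print(k,rect(q),len(q),np.median(q[:,2]))
g=nonblue(im)&(P[...,2]>3)&(P[...,2]<14)&(abs(P[...,0]-590)<70)&(P[...,1]>-40)&(P[...,1]<100); q=P[g]
print('board',rect(q)); 
for y in (0,20,40,60,80): r=q[abs(q[:,1]-y)<1.5,0]; print(y,r.min(),r.max())
E
```

```text
time: 19.88
tool_pos: [605.7, 150.1, 69.2]
tcp_rot: [-3.141, 0.0, -0.15]
wrist_force: [-0.6, -0.3, 0.1]
finger_gap: 0.498
gripper_force: 0.0
time: 20.72
tool_pos: [556.0, 90.4, 220.1]
tcp_rot: [-3.14, -0.001, -0.15]
wrist_force: [-0.1, 0.5, -0.5]
finger_gap: 0.501
gripper_force: 0.0
[555.98358209  90.44436482 220.09420811] [-3.14046719e+00 -8.57391095e-04 -1.50426996e-01]
slab [606.1 151.3  88.9  78.1  -8.7] 7598 68.11235415948187
ridge [605.9 151.3  58.9  22.5  -8.7] 1714 91.77092132681041
board [587.9  30.3 152.9  79.6  81.4]
0 543.4437963175209 623.7221580909925
20 546.5138972818273 626.6920881588267
40 549.3255927109161 629.6780355989232
60 552.3730642997733 632.7943376703133
80 555.4956540961483 635.7525475601992
```

View pics/wroof2.png

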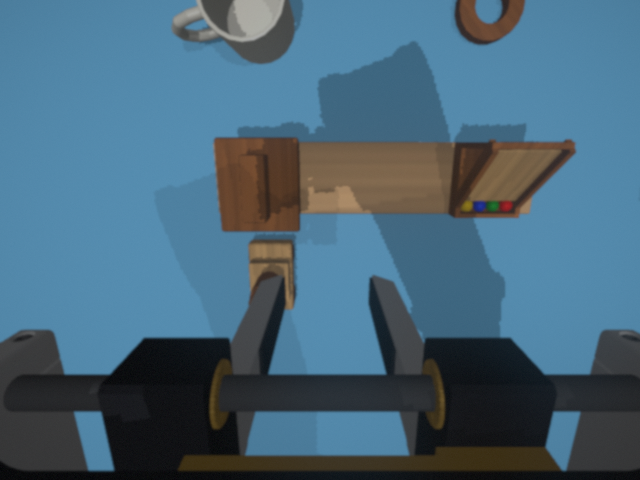

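The roof sits squarely on the garage at (258,185). The car is still in place. Next is the tree.

```bash
python3 -m handwheel '[[[-0.6,-0.3,-2.5,0,0,0,6.8],[-0.6,-0.3,-3.5,0,0,0,6.8],[-0.6,-0.3,-3.7,0,0,0,6.8],[-0.6,-0.3,-3.7,0,0,0,6.8],[-0.6,-0.3,-3.7,0,0,0,6.8],[-0.6,-0.3,-3.7,0,0,0,6.8],[-0.6,-0.3,-3.7,0,0,0,6.8],[-0.6,-0.3,-3.7,0,0,0,6.8],[-0.6,-0.3,-3.7,0,0,0,6.8],[-0.6,-0.3,-3.7,0,0,0,6.8]]]'
python3 -m handwheel '[[[-0.6,-0.3,-3.7,0,0,0,6.8],[-0.6,-0.3,-3.5,0,0,0,6.8],[-0.6,0,-3.1,0,0,0,6.8],[-0.6,0,-1,0,0,0,6.8],[-0.6,0,0,0,0,0,6.8],[-0.6,0,0,0,0,0,5],[-0.6,0,0,0,0,0,0],[-0.6,0,0,0,0,0,0],[-0.6,0,0,0,0,0,0]]]'
python3 - <<'E'
from h import *
a=cam('wrist'); im=a[0]; P=pts('wrist',*a); np.savez('wtree.npz',im=im,P=P); print(a[4]['tool_pos'],a[4]['tcp_rot'],a[4]['qpos'])
save('wtree.png',cv2.resize(im[60:360,120:520],(800,600)))
E
```

```text
time: 21.6
tool_pos: [528.7, -246.1, 219.1]
tcp_rot: [-3.141, 0.0, 0.977]
wrist_force: [-0.1, 0.3, 0.2]
finger_gap: 0.8
gripper_force: 0.0
time: 22.35
tool_pos: [522.8, -355.5, 219.0]
tcp_rot: [-3.141, -0.0, 1.641]
wrist_force: [-0.5, 0.5, -0.4]
finger_gap: 0.801
gripper_force: 0.0
[ 522.82208165 -355.4964635   219.04161451] [-3.14105785e+00 -1.30854772e-04  1.64056884e+00] [ 0.29597425  0.35079691  0.25724798  1.70235245 -0.09796107  1.10156052
  0.65240861]
```

View pics/wtree.png

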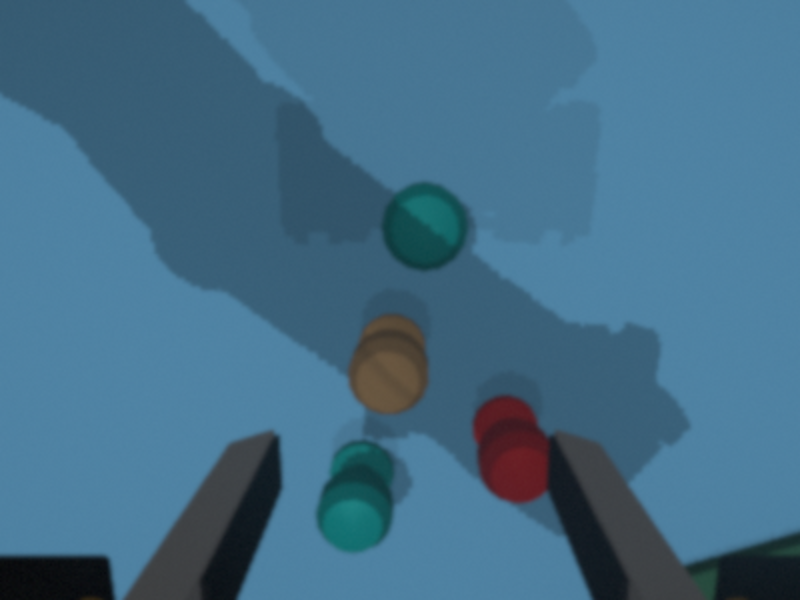

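The crop confirms it. The maple tree is at crop (388,365). The turquoise ones at (425,226) and (355,497) and the red one at (515,455) are look-alikes to leave alone.

Run:
```python
from h import *
from scipy.optimize import least_squares
z=np.load('wtree.npz'); im,P=z['im'],z['P']
for k,(u,v) in dict(tree=(388,365),tA=(425,226),tB=(355,497),red=(515,455)).items():
    u,v=120+u/2,60+v/2
    V,U=np.mgrid[:480,:640]; g=nonblue(im)&(np.hypot(U-u,V-v)<40)&(P[...,2]>66)&(P[...,2]<80)
    q=P[g]; top=q[:,:2].mean(0)
    g=nonblue(im)&(np.hypot(P[...,0]-top[0],P[...,1]-top[1])<32)&(P[...,2]>44)&(P[...,2]<62); s=P[g]
    f=lambda p:np.hypot(s[:,0]-p[0],s[:,1]-p[1])-21
    r=least_squares(f,top,loss='soft_l1'); print(k,top.round(1),rect(q),r.x.round(1),len(s),(r.cost/len(s)).round(2))
```

```text
tree [ 511.1 -376.8] [ 510.8 -378.5   37.    36.8   34.3] [ 510.9 -379.2] 160 0.04
tA [ 524.1 -301.8] [ 524.3 -302.9   36.4   36.   -85.4] [ 524.1 -301.8] 0 nan
tB [ 497.7 -456.1] [ 497.3 -457.5   34.    33.5   34.1] [ 496.9 -460.5] 98 0.06
red [ 580.7 -421.7] [ 580.1 -423.8   37.5   32.1  -88.8] [ 583.1 -424.9] 229 0.05<stdin>:10: RuntimeWarning: invalid value encountered in scalar divide
```

```bash
python3 -m handwheel '[[[-0.6,-1.18,-2.35,0,0,0,6],[-0.6,0,0,0,0,0,0],[-0.6,0,0,-2,0,0,0],[-0.6,0,0,-3.5,0,0,0],[-0.6,0,0,-3.5,0,0,0],[-0.6,0,0,-3.5,0,0,0],[-0.6,0,0,-3.3,0,0,0],[-0.6,0,0,-2,0,0,0],[-0.6,0,0,-0.7,0,0,0],[-0.6,0,0,0,0,0,0]]]'
python3 -m handwheel '[[[-0.6,0,0,0,0,0,0],[-0.6,0,0,0,0,0,0],[-0.6,0,0,0,0,0,0]]]'
```

```text
time: 23.23
tool_pos: [509.8, -378.7, 32.8]
tcp_rot: [-3.139, -0.002, 1.747]
wrist_force: [-0.0, 0.2, 0.5]
finger_gap: 0.8
gripper_force: 0.0
time: 23.48
tool_pos: [511.5, -379.9, 36.0]
tcp_rot: [3.14, 0.002, 1.748]
wrist_force: [-0.3, 0.9, 0.8]
finger_gap: 0.801
gripper_force: 0.0
```

```bash
python3 -m handwheel '[[[-0.3,0,0,-0.2,0,0,0],[-0.1,0,0,0,0,0,0],[0,0,0,0,0,0,0],[0.1,0,0,0,0,0,0],[0.3,0,0,0,0,0,0],[1,0,0,0,0,0,0],[1,0,0,0,0,0,0],[1,0,0,0,0,0,0],[1,0,0,0,0,0,0],[1,0,0,0,0,0,0]]]' 12
python3 -m handwheel '[[[1,0,0,0,0,0,0],[1,0,0,2,0,0,0],[1,0,0,4,0,0,0],[1,0,0,4,0,0,0],[1,0,0,4,0,0,0],[1,0,0,2,0,0,0],[1,0,0,0,0,0,0],[1,0,0,0,0,0,0],[1,0,0,0,0,0,0]]]'
```

```text
time: 24.32
tool_pos: [510.6, -379.4, 32.3]
tcp_rot: [-3.141, 0.0, 1.748]
wrist_force: [0.6, 0.4, 2.0]
finger_gap: 0.437
gripper_force: 12.0
time: 25.07
tool_pos: [510.1, -378.9, 191.3]
tcp_rot: [-3.141, -0.001, 1.748]
wrist_force: [-0.2, -0.6, -0.4]
finger_gap: 0.443
gripper_force: 12.0
```

```bash
python3 -m handwheel '[[[1,0.4,2.5,0,0,0,0],[1,0.7,3.5,0,0,0,-3],[1,0.7,3.8,0,0,0,-3],[1,0.7,3.8,0,0,0,-3],[1,0.7,3.8,0,0,0,-3],[1,0.7,3.8,0,0,0,-3],[1,0.7,3.8,0,0,0,-3],[1,0.7,3.8,0,0,0,0],[1,0.7,3.8,0,0,0,0],[1,0.7,3.5,0,0,0,0]]]'
python3 -m handwheel '[[[1,0.7,2.9,0,0,0,0],[1,0.4,2,0,0,0,0],[1,0,0,0,0,0,0],[1,0,0,0,0,0,0],[1,0,0,0,0,0,0]]]'
python3 - <<'E'
from h import *
a=cam('wrist'); im=a[0]; save('wtree2.png',im); P=pts('wrist',*a); print(a[4]['tool_pos'],a[4]['tcp_rot'])
E
```

```text
time: 25.9
tool_pos: [576.7, -15.9, 190.7]
tcp_rot: [-3.139, 0.0, 1.434]
wrist_force: [0.7, -0.5, -0.3]
finger_gap: 0.442
gripper_force: 12.0
time: 26.32
tool_pos: [587.9, 29.7, 191.1]
tcp_rot: [-3.14, 0.001, 1.433]
wrist_force: [0.7, -0.0, 0.1]
finger_gap: 0.44
gripper_force: 12.0
[587.85802753  29.68571652 191.09029055] [-3.13953757e+00  1.05841419e-03  1.43305184e+00]
```

View pics/wtree2.png

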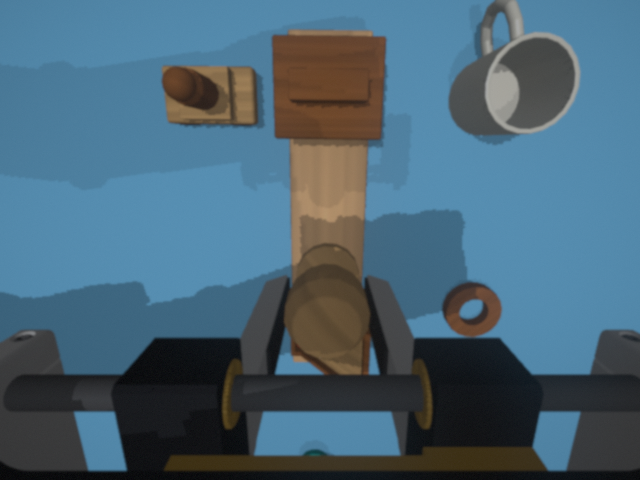

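The tree is held upright at (328,300) over the board gap. The roof, the car with doll, the ring and the mug are all in place.

```bash
python3 -m handwheel '[[[1,0,0.12,-2,0,0,0],[1,0,0,-3.5,0,0,0],[1,0,0,-3.5,0,0,0],[1,0,0,-3,0,0,0],[1,0,0,-1.8,0,0,0],[1,0,0,-0.8,0,0,0],[1,0,0,0,0,0,0],[1,0,0,0,0,0,0],[1,0,0,0,0,0,0],[1,0,0,0,0,0,0]]]'
python3 -m handwheel '[[[1,0,0,0,0,0,0],[1,0,0,0,0,0,0]]]'
```

```text
time: 27.2
tool_pos: [589.5, 31.7, 47.8]
tcp_rot: [3.14, -0.001, 1.433]
wrist_force: [0.1, 0.2, -0.6]
finger_gap: 0.442
gripper_force: 12.0
time: 27.37
tool_pos: [589.0, 31.9, 47.1]
tcp_rot: [3.141, -0.0, 1.434]
wrist_force: [0.4, -0.9, -0.7]
finger_gap: 0.44
gripper_force: 12.0
```

```bash
python3 -m handwheel '[[[1,-0.1,-0.05,-0.35,0,0,0],[1,0,0,-0.2,0,0,0],[1,0,0,0,0,0,0],[1,0,0,0,0,0,0],[1,0,0,0,0,0,0],[1,0,0,0,0,0,0]]]'
```

```text
time: 27.87
tool_pos: [587.5, 31.3, 40.7]
tcp_rot: [-3.141, 0.0, 1.434]
wrist_force: [-0.1, -0.3, 0.3]
finger_gap: 0.441
gripper_force: 12.0
```

```bash
python3 -m handwheel '[[[0.1,0,0,0,0,0,0],[0,0,0,0,0,0,0],[-0.2,0,0,0,0,0,0],[-0.5,0,0,0,0,0,0],[-0.5,0,0,0,0,0,0],[-0.5,0,0,0,0,0,0],[-0.5,0,0,0,0,0,0],[-0.5,0,0,0,0,0,0]]]'
python3 -m handwheel '[[[-0.5,0,0,1,0,0,0],[-0.5,0,0,3,0,0,0],[-0.5,0,0,4,0,0,0],[-0.5,0,0,4,0,0,0],[-0.5,0,0,4,0,0,0],[-0.5,0,0,2,0,0,0],[-0.5,0,-3,0,0,0,0],[-0.5,0,0,0,0,0,0],[-0.5,0,0,0,0,0,0],[-0.5,0,0,0,0,0,0]]]'
python3 - <<'E'
from h import *
from scipy.optimize import least_squares
a=cam('wrist'); im=a[0]; save('wend.png',im); P=pts('wrist',*a); print(a[4]['tool_pos'],a[4]['tcp_rot'])
def near(x,y,r,lo,hi): return P[nonblue(im)&(np.hypot(P[...,0]-x,P[...,1]-y)<r)&(P[...,2]>lo)&(P[...,2]<hi)]
def fit(q,r,x): return least_squares(lambda p:np.hypot(q[:,0]-p[0],q[:,1]-p[1])-r,x,loss='soft_l1').x.round(1)
q=near(588,31,35,54,68); print('tree crown',fit(q,21,[588,31]),'top',rect(near(588,31,35,76,95)),near(588,31,35,40,99)[:,2].max())
q=near(606,150,75,62,100); print('roof',rect(q))
print('car',rect(near(495,167,50,6,43))); q=near(495,167,30,46,78); print('doll',fit(q,14,[495,167]),near(495,167,30,80,120)[:,2].max())
E
```

```text
time: 28.53
tool_pos: [587.5, 31.3, 40.8]
tcp_rot: [-3.141, 0.0, 1.434]
wrist_force: [-0.8, -0.3, 0.2]
finger_gap: 0.75
gripper_force: 0.0
time: 29.37
tool_pos: [587.3, 1.5, 221.0]
tcp_rot: [-3.141, -0.0, 1.433]
wrist_force: [-1.0, -0.3, 0.1]
finger_gap: 0.751
gripper_force: 0.0
[587.32242565   1.49890905 221.02808947] [-3.14132599e+00 -2.14944983e-04  1.43328885e+00]
tree crown [587.4  31.4] top [587.5  31.9  34.9  34.8 -64.5] 84.72902958805966
roof [605.4 151.6  90.   78.5  -8.6]
car [495.7 166.9  83.7  50.6  -8.5]
doll [495.4 166.9] 104.85299865788961
```

View pics/wend.png

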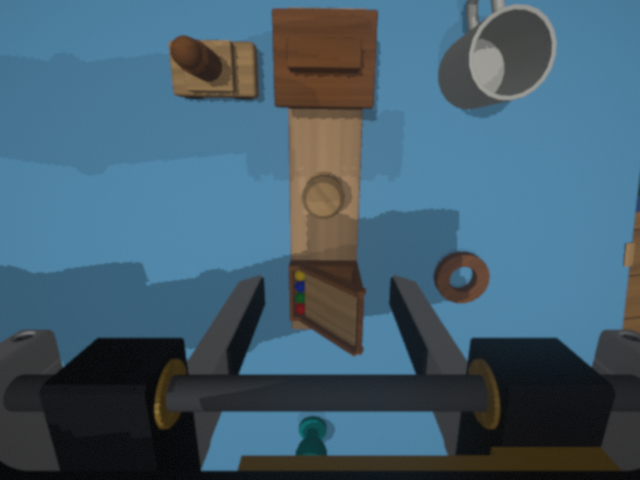

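The tree stands mid-board at (324,196), the roof is square at (325,58), and the car and doll at (213,68) are in place. Nothing is in the gripper, so I'm handing in.

```bash
python3 -c "
from bench import sign_off
print(sign_off())"
```

```text
the job is handed in; nothing more can be done
None
```

I handed the job in at about 29 s. In the last wrist view the car was parked on the door's centre line with a gap of about 3 cm, the doll stood in the middle of its top, the roof sat square on the garage, and the tree stood mid-board. Everything was let go and the ring and mug were not touched; `sign_off` returned no verdict.

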